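# Put the grinding wheel back in its bay and shut the chest

### The job

The round grinding wheel is lying on the lowered drop-front flap of the stone chest. Return it fully home into its own bay, the one whose label shows a disc, then swing the flap up until the chest is fully shut. Leave the other stones and everything else on the bench where they are.

Things in the scene. Friction and masses are not known exactly. Their poses are not given: they have to be found in the camera images.
- wheel: Grey round grinding wheel lying flat, 92 mm in diameter and 25 mm thick, 0.4 kg, solid (no open hole); too wide for the gripper to span. Origin: centre of its underside.
- chest: Fixed open-topped dark wooden chest, 420 mm wide, with three bays in a row, open towards the robot. Origin: at bench level under the middle of the front hinge line; x points into the bays, y along the row, z up. Bay centres at x = 53, y = -114, 0, 114 mm; floors at z = 45 mm. Outer side walls (14 mm) and back wall reach z = 180 mm.
- bay_round (a point): Centre of the floor of the wheel's own bay; axes as the chest's. Each bay is 106 mm wide and 106 mm deep, with low walls 40 mm high: dividers 8 mm thick, 29 mm at the two ends.
- label_round: White label plate 50 x 70 x 4 mm with a raised dark disc emblem, lying on the ledge behind the back wall, right behind the wheel's bay, 180 mm above the bench. Two like plates with a square and a bar emblem mark the other bays; which is where varies. Origin: centre of its underside; axes as the chest's.
- flap (a joint): Drop-front flap hinged along its bottom edge at the bays' front: 0 = upright, chest shut; 1.571 = lowered, level, upper face flush with the bay floors (45 mm above the bench). Stiff hinge: stays where left, needs about 4 N at the bar. Panel 390 mm wide, 130 mm from hinge to free edge, 12 mm thick.
- flap_bar (a point): Middle of the flap's round steel pull bar: 12 mm diameter, 150 mm long, parallel to the hinge and 172 mm from it, beyond the flap's free edge with a 36 mm clear gap; 10 mm arms hold its two ends. Its axis is 6 mm outside the flap's inner (upper when lowered) face: 39 mm above the bench when lowered.
- flap_hinge (a point): Middle of the flap's hinge axis, 45 mm above the bench; axes as the chest's. The bar moves on a circle about this axis.
- square_stone: Grey square stone 85 x 85 x 25 mm, already home in the bay with the square label. Leave alone. Origin: centre of its underside.
- bar_stone: Grey bar-shaped stone 95 x 30 x 30 mm (long along y) on the bench to the left. Leave alone. Origin: centre of its underside.
- cup: White cup, 80 mm across, 65 mm high, left of the chest. Leave alone. Origin: centre of its underside.
- jar: Amber jar with a steel cap, 68 mm across, 100 mm high, right of the chest. Leave alone. Origin: centre of its underside.
- driver: Screwdriver 180 mm long lying on the bench, nearer the robot than the flap, to the right. Leave alone. Origin: on the bench under its middle.
- agate: Rough reddish stone, 86 mm across, 42 mm high, right of the flap. Leave alone. Origin: centre of its underside.
Not all that is in view belongs to the job. What is shaped like the wheel but blue, green or pink is not meant.

How it is judged:
By the outcome, as a careful person would: the job done as asked, in the order asked, and still so for the second after the job is handed in, with the robot touching nothing.
It also fails if it takes over 67 s, if anything falls off the work surface, if the arm or the gripper's body presses on something with over 40 N, if the wrist force passes 120 N, or if a joint passes its speed limit or range.

### The arm

A 6-joint arm with a two-finger parallel gripper is mounted at the origin on the work surface. World frame = base frame: x ahead of the robot, y to its left, z up, the work surface at z = 0. Lengths are in mm, angles in rad, forces in N, time in s.
With the tool pointing down it reaches from about 325 to 850 mm from the base axis. Payload 4.4 kg.
Tool frame: the origin (TCP) lies at the very end of the fingers, on their centre line; the grasp point (between the pads) lies 19 mm behind it (hold_point_z is the z of the grasp point in the tool frame, in mm); z points along the fingers, y is the line along which they close (so a half turn about z gives the same grasp; the last joint's range is limited). The gripper opens to 94 mm and grips with 3 to 60 N. Pads are 16 mm wide; open, the fingers measure 119 mm over their backs; the gripper's body (75 mm by 177 mm) begins 78 mm behind the grasp point.
Start: joints at [-1.325, 0.207, 1.542, -0, 1.393, -0.15], TCP at [221.677, -530.553, 205.447] pointing down, gripper open.
Joint ranges: [-2.73, 2.73], [-0.86, 2.22], [0.23, 2.46], [-1.11, 4.25], [0.08, 2.63], [-2.82, 2.82]. Speed limits (rad/s): [2.79, 2.79, 3.14, 3.14, 3.14, 3.14].

### API

Orientations are given as a rotation vector (axis times angle).
In Python, from workcell import * gives the robot as it stands.
- The arm moves only by the tool apply_moves, never from a script. Its argument "targets" is a list of rows, each an object of numbers: "x", "y", "z": the shift along the world's x, y, z in units of 40 mm (1.0 is 40 mm); "twist": the turn about the world's z in units of 5 degrees (1.0 is 5 degrees); "jaw": the finger opening in mm, from 0 to 94. A call has 1 to 12 rows; each row is the pose to reach, as a shift and turn from the pose commanded when the call began; what a row does not reach only later rows make up. A row lasts 1/12 s, in which the tool goes at most 41.7 mm and 7.16 degrees, less where a joint would pass 70% of its speed; a pose out of reach is approached as far as the arm can. A call with a gripper value outside its range is refused whole. The fingers move at their own pace and stop on an object; "grip_force" is the grip in N (left out, the last holds). Time passes only in rows, so rows that repeat a pose let the fingers close. It gives the time, the measured TCP pose, the force, the opening and the grip force at its end, in the units of the state.
- get_obs(): the state, without advancing time (a new reading comes with each control period).
- grab_frame(name): name is "scene" or "side" or "wrist"; returns (picture, depth): 400x640x3 uint8, blue, green, red; 400x640 float32, mm along the optical axis (not along the pixel's ray), 0 where there is no reading.
- calibration(name): a dict with "camera_matrix" (3x3 intrinsics, pixels), "eye" and "rotation" of the camera in the world; the wrist camera has in their place "T_tool_cam" (4x4, takes a point from camera to tool coordinates, whose origin is the TCP and whose axes are the flange's). Camera axes: x right, y up, looking along -z (the intrinsics and any distortion apply to the point x, -y, -z); pixel columns grow to the right and rows downward; lengths in mm; the calibration is good to about 2 mm. A picture is of the moment at which its call begins: read the wrist's pose just before it. calibration takes no time and is no camera call.
- finish_job(): hands the job in; it is judged then, once.
The state is a dict: "clock": time; "qpos": joint angles; "joint_vel": joint speeds; "effort": joint torques, N m; "eef_pos": TCP position; "tool_rot": TCP orientation; "wrist_force": force on the tool from outside, world axes, zero at the start; "wrist_torque": the same for the moment, N m; "width": finger opening in mm; "finger_force": force on a finger pad.
Only numpy, scipy, OpenCV 4.12 (cv2) and the standard library are available. Lean on these libraries where they do the work, as an engineer would, in place of code of your own. Each camera call takes 0.05 s, during which the arm holds its last target. There are 200 camera calls.

## Working session

There is one attempt and no reset: what is moved stays moved. The work goes in short steps, Python scripts to look and compute and a tool call to move; the robot and the scene stay as the last step left them, time stands still between calls to the robot, and variables do not carry over. Pictures are saved under pics/ and viewed, at most 10 in all, crops included, and the job is handed in when it is done.

Besides the shell and the picture viewer there is one more tool, called after "Call:" as name([rows], argument=value, ...), one row to a line, values as JSON. apply_moves: Moves the arm, as the interface text tells. Its arguments: {"type":"object","properties":{"targets":{"type":"array"},"grip_force":{"type":"number"}},"required":["targets"]}

```bash
ls; mkdir -p pics; cat > h.py <<'E'
from workcell import *
import numpy as np, cv2
def px2w(name,u,v,d=None,z=None):
    c=calibration(name);K=np.array(c["camera_matrix"]);R=np.array(c["rotation"]);e=np.array(c["eye"])
    p=np.array([(u-K[0,2])/K[0,0],-(v-K[1,2])/K[1,1],-1.])
    r=R@p
    if z is not None: d=(z-e[2])/r[2]
    return e+r*d
E
python3 - <<'E'
from h import *
for n in("scene","side"):
    c=calibration(n);print(c)
    p,d=grab_frame(n);cv2.imwrite(f"pics/{n}0.png",p);np.save(f"{n}0.npy",d)
print(get_obs())
E
```

```text
pics
{'camera_matrix': array([[464.45753571,   0.        , 323.17500802],
       [  0.        , 464.45753571, 202.97543261],
       [  0.        ,   0.        ,   1.        ]]), 'eye': array([1062.25892715,  939.9965825 , 1220.58537774]), 'rotation': array([0.25111927, 1.01785473, 2.43811982])}
{'camera_matrix': array([[494.23621652,   0.        , 323.33252253],
       [  0.        , 494.23621652, 199.37618644],
       [  0.        ,   0.        ,   1.        ]]), 'eye': array([ 458.03883476, -988.70364458, 1248.68613456]), 'rotation': array([ 0.74202769, -0.02956557, -0.09992986])}
{'clock': 0.1, 'qpos': array([-1.32548777e+00,  2.07376910e-01,  1.54277833e+00, -7.58235635e-06,
        1.39353570e+00, -1.50472851e-01]), 'joint_vel': array([-0.00106439,  0.00016875, -0.00300924, -0.00086192,  0.00020743,
        0.00020903]), 'effort': array([-3.45038343e-04, -3.71862745e+01, -2.82295114e+01,  6.99306792e-02,
        3.11248144e-02, -5.73548778e-05]), 'eef_pos': array([ 221.50126383, -529.83163026,  204.39856965]), 'tool_rot': array([-3.07822451e+00, -6.17232339e-01,  1.67826350e-04]), 'wrist_force': array([ 0.88175948,  0.78566783, -0.17816406]), 'wrist_torque': array([0.01712142, 0.01438802, 0.01034254]), 'finger_force': 0.0, 'width': 93.79012429400566}
```

Rotation is a rotation vector.

```bash
sed -i 's/R=np.array(c\["rotation"\])/R=cv2.Rodrigues(np.array(c["rotation"]))[0]/' h.py
```

```text
(no output)
```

View pics/scene0.png

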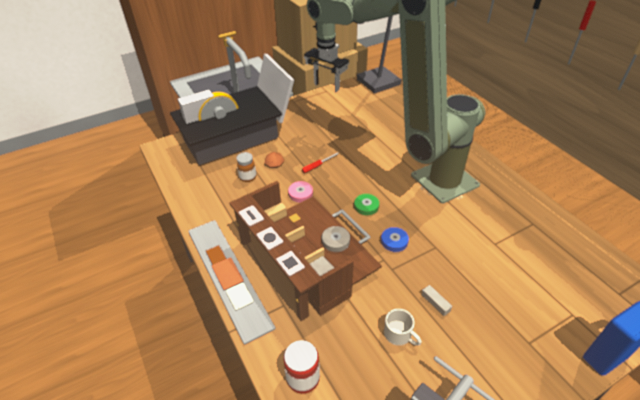

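View pics/side0.png

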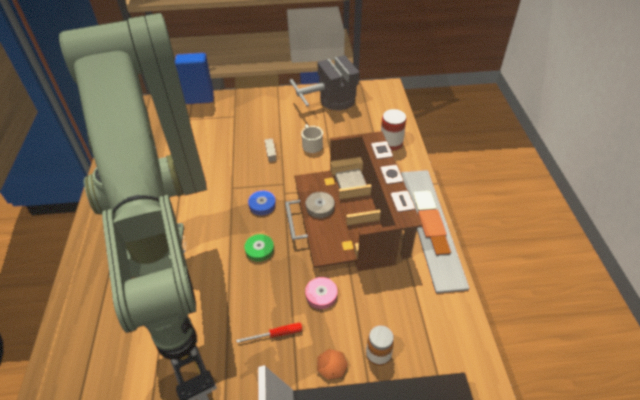

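Candidates in the side view are the grey wheel on the flap (320,205), the blue disc (262,203), the green disc (259,247) and the pink disc (321,292). I choose the grey one. The disc label is the middle plate, at side (392,173) and scene (269,238). Next is one close crop to check.

```bash
python3 - <<'E'
from h import *
p=cv2.imread("pics/side0.png");cv2.imwrite("pics/c1.png",cv2.resize(p[125:275,270:430],None,fx=5,fy=4,interpolation=cv2.INTER_CUBIC)[:600,:800])
E
```

```text
(no output)
```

View pics/c1.png

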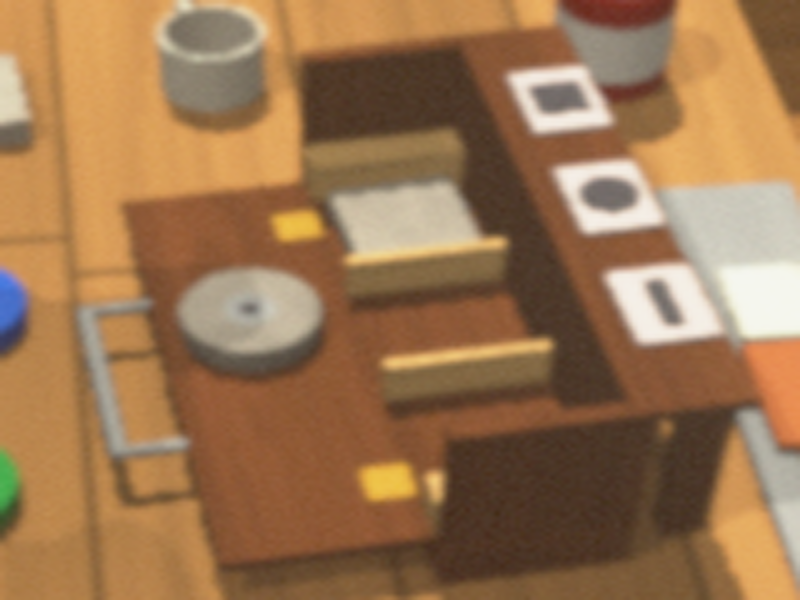

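```bash
python3 - <<'E'
from h import *
d=np.load("side0.npy")
for n,cx,cy,z in [("sq",558,98,187),("disc",610,196,187),("bar",664,303,187),("barL",82,309,39),("barR",117,455,39),("flL",127,204,45),("flR",219,562,45),("wheel",250,307,70),("bayFloor",430,330,45),("divL end",345,262,85),("divR end",383,368,85)]:
    u=270+cx/5;v=125+cy/4
    print(n,px2w("side",u,v,z=z).round(1),px2w("side",u,v,d=d[int(round(v)),int(round(u))]).round(1))
print(calibration("wrist"))
# wheel top from depth
D=d;pts=[]
for v in range(185,222):
  for u in range(300,340):
    if D[v,u]>0:
      w=px2w("side",u,v,d=D[v,u])
      if 62<w[2]<80: pts.append(w)
pts=np.array(pts);print(len(pts),pts.mean(0),cv2.minEnclosingCircle(pts[:,:2].astype(np.float32)))
E
```

```text
sq [755.5 176.6 187. ] [757.  182.4 181.7]
disc [766.8  62.8 187. ] [768.1  67.1 182.6]
bar [776.4 -49.5 187. ] [778.8 -42.7 179.3]
barL [437.5 116.7  39. ] [437.6 111.9  44.2]
barR [451.3 -38.3  39. ] [451.3 -37.   37.4]
flL [474.8 230.4  45. ] [474.8 229.1  46.2]
flR [ 505.1 -149.    45. ] [ 505.1 -147.9   43.5]
wheel [545.9  78.8  70. ] [545.7  76.9  72.1]
bayFloor [661.7  63.5  45. ] [661.4  61.8  46.9]
divL end [610.9 107.6  85. ] [611.2 110.   82.4]
divR end [620.4  -7.2  85. ] [620.6  -5.9  83.4]
{'camera_matrix': array([[343.76420246,   0.        , 315.60240399],
       [  0.        , 343.76420246, 198.37971826],
       [  0.        ,   0.        ,   1.        ]]), 'T_tool_cam': array([[ 1.68257713e-03,  9.67877309e-01,  2.51417350e-01,
         7.17173982e+01],
       [ 9.99998431e-01, -1.48911048e-03, -9.59751784e-04,
         8.18756732e-01],
       [-5.54533765e-04,  2.51418570e-01, -9.67878296e-01,
        -1.78548894e+02],
       [ 0.00000000e+00,  0.00000000e+00,  0.00000000e+00,
         1.00000000e+00]])}
498 [544.58839152  76.4974448   67.8341672 ] ((557.7900390625, 85.15557861328125), 61.35348129272461)
```

The crop confirms it. The grey wheel, at crop (250,308), lies on the flap. The disc label is the middle plate, so the middle bay is the wheel's, and it is empty. The square stone is in the left bay. Next I check path clearance near the saw box.

```bash
python3 - <<'E'
from h import *
for n in("side","scene"):
  d=np.load(n+"0.npy");P=[]
  for v in range(0,400,2):
    for u in range(0,640,2):
      if d[v,u]>0:P.append(px2w(n,u,v,d=d[v,u]))
  P=np.array(P)
  for x0 in range(150,600,75):
    print(n,x0,[ (y0,int(P[m][:,2].max())) for y0 in range(-650,150,100) if (m:=(P[:,0]>x0)&(P[:,0]<x0+75)&(P[:,1]>y0)&(P[:,1]<y0+100)).any()])
E
```

```text
Traceback (most recent call last):
  File "h.py", line 4, in px2w
    c=calibration(name);K=np.array(c["camera_matrix"]);R=cv2.Rodrigues(np.array(c["rotation"]))[0];e=np.array(c["eye"])
ValueError: time passes only in moves, steps and waits
```

```bash
cat > h.py <<'E'
from workcell import *
import numpy as np, cv2, functools
from scipy.spatial.transform import Rotation as Ro
@functools.cache
def cal(n): return calibration(n)
def px2w(name,u,v,d=None,z=None,obs=None):
    c=cal(name);K=np.array(c["camera_matrix"])
    if name=="wrist":
        T=np.eye(4);T[:3,:3]=Ro.from_rotvec(obs["tool_rot"]).as_matrix();T[:3,3]=obs["eef_pos"]
        T=T@np.array(c["T_tool_cam"]);R=T[:3,:3];e=T[:3,3]
    else: R=Ro.from_rotvec(c["rotation"]).as_matrix();e=np.array(c["eye"])
    u=np.asarray(u,float);v=np.asarray(v,float)
    r=np.stack([(u-K[0,2])/K[0,0],-(v-K[1,2])/K[1,1],-np.ones_like(u)],-1)@R.T
    if z is not None: d=(z-e[2])/r[...,2]
    return e+r*np.asarray(d)[...,None]
E
python3 - <<'E'
from h import *
u,v=np.meshgrid(np.arange(640),np.arange(400))
for n in("side","scene"):
  d=np.load(n+"0.npy");P=px2w(n,u,v,d=d)[d>0]
  for x0 in range(150,600,75):
    print(n,x0,[ (y0,int(P[m][:,2].max())) for y0 in range(-650,150,100) if (m:=(P[:,0]>x0)&(P[:,0]<x0+75)&(P[:,1]>y0)&(P[:,1]<y0+100)).any()])
E
```

```text
side 150 [(-650, 589), (-550, 605), (-450, 637), (-350, 683), (-250, 730), (-150, 781), (-50, 782), (50, 325)]
side 225 [(-650, 582), (-550, 602), (-450, 613), (-350, 587), (-250, 5), (-150, 779), (-50, 781), (50, 6)]
side 300 [(-650, 284), (-550, 282), (-450, 7), (-350, 27), (-250, 6), (-150, 30), (-50, 30), (50, 30)]
side 375 [(-650, 281), (-550, 276), (-450, 6), (-350, 29), (-250, 5), (-150, 28), (-50, 47), (50, 50)]
side 450 [(-650, 151), (-550, 146), (-450, 46), (-350, 30), (-250, 47), (-150, 50), (-50, 70), (50, 72)]
side 525 [(-650, 151), (-550, 146), (-450, 44), (-350, 30), (-250, 30), (-150, 51), (-50, 74), (50, 75)]
scene 150 [(-650, 347), (-550, 490), (-450, 614), (-350, 646), (-250, 673), (-150, 6), (-50, 739), (50, 578)]
scene 225 [(-650, 565), (-550, 592), (-450, 614), (-350, 602), (-250, 8), (-150, 720), (-50, 731), (50, 9)]
scene 300 [(-650, 285), (-550, 283), (-450, 8), (-350, 30), (-250, 8), (-150, 35), (-50, 34), (50, 31)]
scene 375 [(-650, 280), (-550, 285), (-450, 9), (-350, 32), (-250, 10), (-150, 26), (-50, 48), (50, 50)]
scene 450 [(-650, 155), (-550, 154), (-450, 48), (-350, 28), (-250, 34), (-150, 52), (-50, 69), (50, 75)]
scene 525 [(-650, 156), (-550, 151), (-450, 47), (-350, 30), (-250, 33), (-150, 53), (-50, 76), (50, 77)]
```

Call:
apply_moves([
  {"x": 0,"y": 0.9,"z": 0.3,"twist": 0,"jaw": 60},
  {"x": 0,"y": 1.8,"z": 0.6,"twist": 0,"jaw": 60},
  {"x": 0.1,"y": 2.7,"z": 0.9,"twist": 0,"jaw": 60},
  {"x": 0.2,"y": 3.6,"z": 1.2,"twist": 0,"jaw": 60},
  {"x": 0.5,"y": 4.5,"z": 1.5,"twist": -1,"jaw": 60},
  {"x": 0.8,"y": 5.4,"z": 1.8,"twist": -2,"jaw": 60},
  {"x": 1.1,"y": 6.3,"z": 2.0,"twist": -3,"jaw": 60},
  {"x": 1.5,"y": 7.2,"z": 2.2,"twist": -3.5,"jaw": 60},
  {"x": 1.9,"y": 8.1,"z": 2.4,"twist": -3.5,"jaw": 60},
  {"x": 2.3,"y": 9.0,"z": 2.4,"twist": -3.5,"jaw": 60},
  {"x": 2.6,"y": 9.9,"z": 2.4,"twist": -3.5,"jaw": 60},
  {"x": 2.9,"y": 10.8,"z": 2.4,"twist": -3.5,"jaw": 60},
])

```text
clock: 1.1
eef_pos: [337.7, -96.7, 301.4]
tool_rot: [3.138, 0.141, 0.001]
wrist_force: [1.5, -1.0, -0.9]
width: 59.7
finger_force: 0.0
```

Call:
apply_moves([
  {"x": 0.5,"y": 0.8,"z": 0,"twist": 0,"jaw": 60},
  {"x": 1.0,"y": 1.6,"z": 0,"twist": 0,"jaw": 60},
  {"x": 1.5,"y": 2.4,"z": 0,"twist": 0,"jaw": 60},
  {"x": 2.0,"y": 3.2,"z": 0,"twist": 0,"jaw": 60},
  {"x": 2.5,"y": 4.0,"z": 0,"twist": 0,"jaw": 60},
  {"x": 2.5,"y": 4.2,"z": 0,"twist": 0,"jaw": 60},
  {"x": 2.5,"y": 4.2,"z": 0,"twist": 0,"jaw": 60},
  {"x": 2.5,"y": 4.2,"z": 0,"twist": 0,"jaw": 60},
  {"x": 2.5,"y": 4.2,"z": 0,"twist": 0,"jaw": 60},
])

```text
clock: 1.85
eef_pos: [437.0, 68.4, 301.2]
tool_rot: [3.138, 0.14, -0.001]
wrist_force: [-0.4, 0.1, -0.1]
width: 60.0
finger_force: 0.0
```

```bash
python3 - <<'E'
from h import *
import pickle
o=get_obs();p,d=grab_frame("wrist");cv2.imwrite("pics/w1.png",p);pickle.dump((o,d),open("w1.pkl","wb"));print(o["eef_pos"],o["tool_rot"],o["joint_vel"].max())
E
```

```text
[437.03627172  68.40387519 301.22488302] [ 3.13782325e+00  1.39990455e-01 -1.12954417e-03] 0.005072223970461812
```

View pics/w1.png

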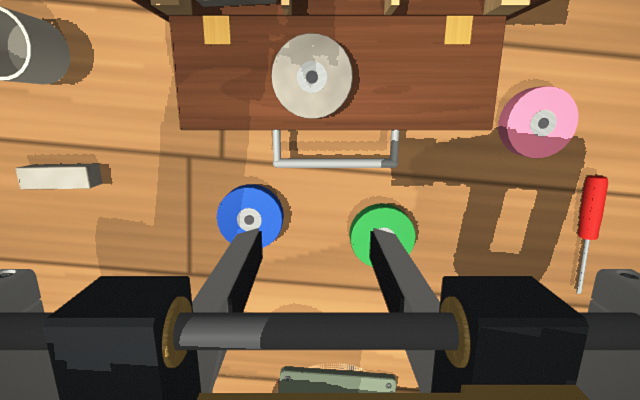

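The wrist view shows the wheel's top centred at (312,76). The flap's free-edge corners are at (182,129) and (491,129), its hinge corners near (169,15) and (507,15), and the bar runs from (276,163) to (397,163).

```bash
python3 - <<'E'
from h import *
import pickle
o,d=pickle.load(open("w1.pkl","rb"))
for n,u,v,z in [("feL",182,129,45),("feR",491,129,45),("hL",169,15,45),("hR",507,15,45),("barL",276,163,43),("barR",397,163,43),("wheel",312,76,70),("divL",285,8,85),("divR",392,8,85)]:
    print(n,px2w("wrist",u,v,z=z,obs=o).round(1))
E
```

```text
feL [469.9 236.3  45. ]
feR [ 504.7 -145.8   45. ]
hL [597.5 250.2  45. ]
hR [ 632.8 -136.    45. ]
barL [437.8 117.7  43. ]
barR [451.8 -36.4  43. ]
wheel [544.4  80.7  70. ]
divL [607.  114.2  85. ]
divR [617.1   3.7  85. ]
```

Call:
apply_moves([
  {"x": 0.6,"y": 0.1,"z": -0.8,"twist": 0,"jaw": 60},
  {"x": 1.2,"y": 0.15,"z": -1.6,"twist": 0,"jaw": 60},
  {"x": 1.2,"y": 0.15,"z": -2.5,"twist": 0,"jaw": 60},
  {"x": 1.2,"y": 0.15,"z": -3.4,"twist": 0,"jaw": 60},
  {"x": 1.2,"y": 0.15,"z": -4.3,"twist": 0,"jaw": 60},
  {"x": 1.2,"y": 0.15,"z": -5.0,"twist": 0,"jaw": 60},
  {"x": 1.2,"y": 0.15,"z": -5.6,"twist": 0,"jaw": 60},
  {"x": 1.2,"y": 0.15,"z": -6.0,"twist": 0,"jaw": 60},
  {"x": 1.2,"y": 0.15,"z": -6.2,"twist": 0,"jaw": 60},
  {"x": 1.2,"y": 0.15,"z": -6.2,"twist": 0,"jaw": 60},
  {"x": 1.2,"y": 0.15,"z": -6.2,"twist": 0,"jaw": 60},
])

```text
clock: 2.82
eef_pos: [486.1, 74.5, 54.1]
tool_rot: [3.138, 0.139, 0.001]
wrist_force: [-0.1, 1.0, -0.8]
width: 59.8
finger_force: 0.0
```

Call:
apply_moves([
  {"x": 0.2,"y": 0.02,"z": 0,"twist": 0,"jaw": 60},
  {"x": 0.35,"y": 0.03,"z": 0,"twist": 0,"jaw": 60},
  {"x": 0.5,"y": -0.04,"z": 0,"twist": 0,"jaw": 60},
  {"x": 0.65,"y": -0.11,"z": 0,"twist": 0,"jaw": 60},
  {"x": 0.8,"y": -0.18,"z": 0,"twist": 0,"jaw": 60},
  {"x": 0.95,"y": -0.25,"z": 0,"twist": 0,"jaw": 60},
  {"x": 1.1,"y": -0.32,"z": 0,"twist": 0,"jaw": 60},
  {"x": 1.25,"y": -0.39,"z": 0,"twist": 0,"jaw": 60},
  {"x": 1.4,"y": -0.46,"z": 0,"twist": 0,"jaw": 60},
  {"x": 1.55,"y": -0.54,"z": 0,"twist": 0,"jaw": 60},
  {"x": 1.7,"y": -0.62,"z": 0,"twist": 0,"jaw": 60},
  {"x": 1.7,"y": -0.62,"z": 0,"twist": 0,"jaw": 60},
])

```text
clock: 3.82
eef_pos: [555.8, 49.5, 53.6]
tool_rot: [3.137, 0.141, 0.004]
wrist_force: [-0.3, -0.7, 1.1]
width: 60.0
finger_force: 0.0
```

```bash
python3 - <<'E'
from h import *
import pickle
o=get_obs();p,d=grab_frame("wrist");cv2.imwrite("pics/w2.png",p);pickle.dump((o,d),open("w2.pkl","wb"));print(o["eef_pos"],o["tool_rot"],o["wrist_force"])
E
```

```text
[555.77540076  49.49728316  53.5942306 ] [3.13726926 0.14074759 0.00436694] [-0.26606384 -0.73018533  1.09667595]
```

View pics/w2.png

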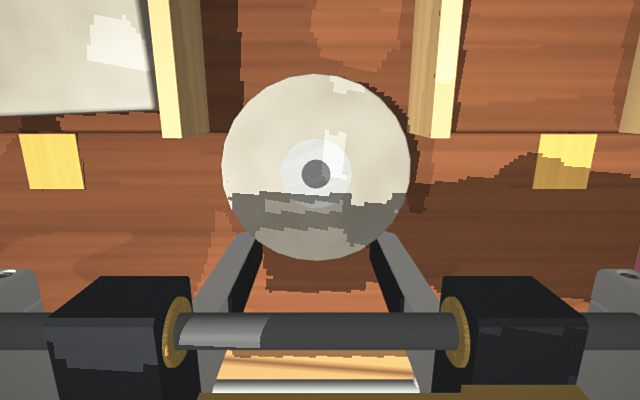

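The wheel sits centred in the fingers at (316,170). The bay's inner floor edges are at 209 and 410, midpoint 309.5, so the wheel needs about 3 mm more to the left. The hinge line at v=132 is parallel to the fingers.

```bash
python3 - <<'E'
from h import *
import pickle
o,d=pickle.load(open("w2.pkl","rb"))
for n,u,v,z in [("hL",209,134,45),("hR",410,134,45),("dL",182,138,85),("dR",432,138,85),("wT",315,74,70),("wB",315,260,70),("wL",222,167,70),("wR",410,167,70),("hl",20,133,45),("hr",600,133,45)]:
    print(n,px2w("wrist",u,v,z=z,obs=o).round(1), d[v,u])
E
```

```text
hL [609.6 110.5  45. ] 185.7447
hR [619.4   3.1  45. ] 185.97606
dL [610.6 110.   85. ] 185.70844
dR [620.2   4.6  85. ] 184.64757
wT [642.7  56.4  70. ] 155.13187
wB [553.2  48.3  70. ] 175.94983
wL [596.9  96.7  70. ] 165.07277
wR [605.1   7.5  70. ] 188.8703
hl [600.9 211.3  45. ] 185.45212
hr [629.2 -98.6  45. ] 186.9148
```

Call:
apply_moves([
  {"x": 0.15,"y": 0.05,"z": 0,"twist": 0,"jaw": 60},
  {"x": 0.3,"y": 0.1,"z": 0,"twist": 0,"jaw": 60},
  {"x": 0.5,"y": 0.13,"z": 0,"twist": 0,"jaw": 60},
  {"x": 0.7,"y": 0.15,"z": 0,"twist": 0,"jaw": 60},
  {"x": 0.9,"y": 0.17,"z": 0,"twist": 0,"jaw": 60},
  {"x": 1.1,"y": 0.18,"z": 0,"twist": 0,"jaw": 60},
  {"x": 1.3,"y": 0.2,"z": 0,"twist": 0,"jaw": 60},
  {"x": 1.5,"y": 0.22,"z": 0,"twist": 0,"jaw": 60},
  {"x": 1.7,"y": 0.24,"z": 0,"twist": 0,"jaw": 60},
  {"x": 1.8,"y": 0.25,"z": 0,"twist": 0,"jaw": 60},
  {"x": 1.8,"y": 0.25,"z": 0,"twist": 0,"jaw": 60},
])

```text
clock: 4.78
eef_pos: [627.4, 60.7, 53.7]
tool_rot: [-3.138, -0.142, -0.004]
wrist_force: [-0.6, 0.2, -0.4]
width: 59.9
finger_force: 0.0
```

```bash
python3 - <<'E'
from h import *
import pickle
o=get_obs();p,d=grab_frame("wrist");cv2.imwrite("pics/w3.png",p);pickle.dump((o,d),open("w3.pkl","wb"));print(o["eef_pos"],o["tool_rot"],o["wrist_force"])
E
```

```text
[627.43175741  60.71077253  53.71881999] [-3.13834619 -0.14176715 -0.00350235] [-0.60545975  0.1793489  -0.35707488]
```

View pics/w3.png

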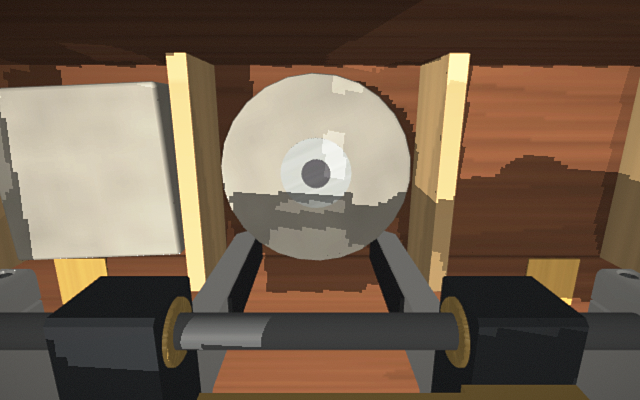

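The wheel is fully in the middle bay, with gaps to both dividers and a little at the back. Now I back off, rise and move over the bar.

Call:
apply_moves([
  {"x": -0.4,"y": -0.04,"z": 0,"twist": 0,"jaw": 60},
  {"x": -1.0,"y": -0.09,"z": 0,"twist": 0,"jaw": 60},
  {"x": -1.6,"y": -0.14,"z": 0.2,"twist": 0,"jaw": 60},
  {"x": -2.2,"y": -0.2,"z": 0.9,"twist": 0,"jaw": 60},
  {"x": -2.8,"y": -0.3,"z": 1.6,"twist": 0,"jaw": 60},
  {"x": -3.4,"y": -0.4,"z": 2.3,"twist": 1.4,"jaw": 50},
  {"x": -4.0,"y": -0.45,"z": 2.7,"twist": 2.8,"jaw": 40},
  {"x": -4.6,"y": -0.5,"z": 2.7,"twist": 4.2,"jaw": 36},
  {"x": -4.6,"y": -0.5,"z": 2.7,"twist": 5.6,"jaw": 36},
  {"x": -4.6,"y": -0.5,"z": 2.7,"twist": 7,"jaw": 36},
  {"x": -4.6,"y": -0.5,"z": 2.7,"twist": 8.4,"jaw": 36},
  {"x": -4.6,"y": -0.5,"z": 2.7,"twist": 9.8,"jaw": 36},
])

```text
clock: 5.83
eef_pos: [442.1, 40.6, 162.4]
tool_rot: [2.791, 1.438, 0.004]
wrist_force: [-0.6, -0.0, 0.2]
width: 35.8
finger_force: 0.0
```

Call:
apply_moves([
  {"x": 0,"y": 0,"z": 0,"twist": 1.4,"jaw": 36},
  {"x": 0,"y": 0,"z": 0,"twist": 2.8,"jaw": 36},
  {"x": 0,"y": 0,"z": 0,"twist": 4.2,"jaw": 36},
  {"x": 0,"y": 0,"z": 0,"twist": 5.6,"jaw": 36},
  {"x": 0,"y": 0,"z": 0,"twist": 7,"jaw": 36},
  {"x": 0,"y": 0,"z": 0,"twist": 8.2,"jaw": 36},
  {"x": 0,"y": 0,"z": 0,"twist": 8.2,"jaw": 36},
  {"x": 0,"y": 0,"z": 0,"twist": 8.2,"jaw": 36},
])

```text
clock: 6.5
eef_pos: [442.0, 40.6, 161.9]
tool_rot: [2.121, 2.316, 0.002]
wrist_force: [-0.2, -0.0, -0.3]
width: 36.3
finger_force: 0.0
```

```bash
python3 - <<'E'
from h import *
import pickle
o=get_obs();p,d=grab_frame("wrist");q,ds=grab_frame("side");cv2.imwrite("pics/w4.png",np.vstack([p,cv2.resize(q[110:280,230:502],None,fx=640/272,fy=640/272)[:400]])[:, :][::1] if 0 else cv2.resize(np.hstack([p,q]),(800,250)));pickle.dump((o,d),open("w4.pkl","wb"));print(o["eef_pos"],Ro.from_rotvec(o["tool_rot"]).as_matrix().round(3),o["qpos"])
E
```

```text
[442.02247047  40.60670524 161.92618368] [[-0.088  0.996  0.002]
 [ 0.996  0.088 -0.   ]
 [-0.     0.002 -1.   ]] [-1.03871054e-01 -3.65786165e-02  1.89870869e+00  5.70421465e-05
  1.27785353e+00 -1.91515253e-01]
```

View pics/w4.png

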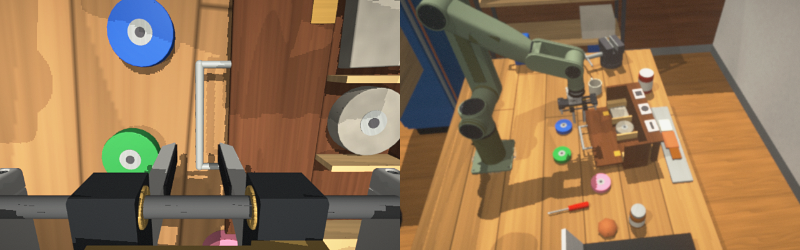

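The arm is over the bar, which is parallel to and roughly centred between the fingers, and the wheel is still in its bay. Next I measure the bar centre and the clearance to the green and blue discs.

```bash
python3 - <<'E'
from h import *
d=np.load("side0.npy");p=cv2.imread("pics/side0.png").astype(int)
u,v=np.meshgrid(np.arange(640),np.arange(400));P=px2w("side",u,v,z=28)
for n,m in (("green",(p[...,1]>p[...,2]+50)&(p[...,1]>p[...,0]+50)),("blue",(p[...,0]>p[...,2]+60)&(u>240)&(u<300))):
    m&=(v>170)&(v<270);print(n,P[m].min(0),P[m].max(0))
import pickle
o,dd=pickle.load(open("w4.pkl","rb"))
print(px2w("wrist",[318,322],[101,264],z=43,obs=o))
E
```

```text
green [300.67595553 -89.28589191  28.        ] [384.26385672   0.99257056  28.        ]
blue [313.05860276 100.00732444  28.        ] [396.81032696 188.74879562  28.        ]
[[436.58239683 118.48678671  43.        ]
 [453.75701549 -28.18632601  43.        ]]
```

Call:
apply_moves([
  {"x": 0.07,"y": 0,"z": -0.8,"twist": 0,"jaw": 36},
  {"x": 0.07,"y": 0,"z": -1.6,"twist": 0,"jaw": 36},
  {"x": 0.07,"y": 0,"z": -2.3,"twist": 0,"jaw": 36},
  {"x": 0.07,"y": 0,"z": -2.8,"twist": 0,"jaw": 36},
  {"x": 0.07,"y": 0,"z": -3.2,"twist": 0,"jaw": 36},
  {"x": 0.07,"y": 0,"z": -3.5,"twist": 0,"jaw": 36},
  {"x": 0.07,"y": 0,"z": -3.5,"twist": 0,"jaw": 36},
  {"x": 0.07,"y": 0,"z": -3.5,"twist": 0,"jaw": 20},
  {"x": 0.07,"y": 0,"z": -3.5,"twist": 0,"jaw": 8},
  {"x": 0.07,"y": 0,"z": -3.5,"twist": 0,"jaw": 8},
  {"x": 0.07,"y": 0,"z": -3.5,"twist": 0,"jaw": 8},
  {"x": 0.07,"y": 0,"z": -3.5,"twist": 0,"jaw": 8},
], grip_force=20)

```text
clock: 7.6
eef_pos: [445.3, 40.5, 22.5]
tool_rot: [2.118, 2.318, 0.001]
wrist_force: [-1.3, -0.7, 4.3]
width: 11.3
finger_force: 20.0
```

```bash
python3 - <<'E'
import numpy as np
for a,b in((0,33),(33,63),(63,90)):
    for t in np.arange(a+3,b+1,3):
        f=lambda t:np.array([-172*np.cos(t)-6*np.sin(t),172*np.sin(t)-6*np.cos(t)])
        d=(f(np.radians(t))-f(np.radians(a)))/40
        print(t,(d[0]*.996).round(2),(d[0]*.0906).round(2),d[1].round(2))
E
```

```text
3 -0.0 -0.0 0.23
6 0.01 0.0 0.45
9 0.03 0.0 0.67
12 0.06 0.01 0.9
15 0.11 0.01 1.12
18 0.16 0.01 1.34
21 0.23 0.02 1.55
24 0.31 0.03 1.76
27 0.4 0.04 1.97
30 0.5 0.05 2.17
33 0.61 0.06 2.37
36 0.12 0.01 0.19
39 0.25 0.02 0.37
42 0.39 0.04 0.55
45 0.54 0.05 0.72
48 0.7 0.06 0.88
51 0.86 0.08 1.03
54 1.03 0.09 1.17
57 1.22 0.11 1.31
60 1.4 0.13 1.43
63 1.6 0.15 1.55
66 0.2 0.02 0.1
69 0.4 0.04 0.2
72 0.61 0.06 0.28
75 0.82 0.08 0.35
78 1.04 0.09 0.41
81 1.26 0.11 0.46
84 1.48 0.13 0.5
87 1.7 0.16 0.52
90 1.93 0.18 0.54
```

Call:
apply_moves([
  {"x": 0,"y": 0,"z": 0.23,"twist": 0,"jaw": 8},
  {"x": 0.01,"y": 0,"z": 0.45,"twist": 0,"jaw": 8},
  {"x": 0.03,"y": 0,"z": 0.67,"twist": 0,"jaw": 8},
  {"x": 0.06,"y": 0.01,"z": 0.9,"twist": 0,"jaw": 8},
  {"x": 0.11,"y": 0.01,"z": 1.12,"twist": 0,"jaw": 8},
  {"x": 0.16,"y": 0.01,"z": 1.34,"twist": 0,"jaw": 8},
  {"x": 0.23,"y": 0.02,"z": 1.55,"twist": 0,"jaw": 8},
  {"x": 0.31,"y": 0.03,"z": 1.76,"twist": 0,"jaw": 8},
  {"x": 0.4,"y": 0.04,"z": 1.97,"twist": 0,"jaw": 8},
  {"x": 0.5,"y": 0.05,"z": 2.17,"twist": 0,"jaw": 8},
  {"x": 0.61,"y": 0.06,"z": 2.37,"twist": 0,"jaw": 8},
], grip_force=20)

```text
clock: 8.52
eef_pos: [467.2, 42.6, 116.3]
tool_rot: [-2.117, -2.318, 0.006]
wrist_force: [-1.6, -4.4, -4.2]
width: 11.1
finger_force: 20.0
```

Call:
apply_moves([
  {"x": 0.12,"y": 0.01,"z": 0.19,"twist": 0,"jaw": 8},
  {"x": 0.25,"y": 0.02,"z": 0.37,"twist": 0,"jaw": 8},
  {"x": 0.39,"y": 0.04,"z": 0.55,"twist": 0,"jaw": 8},
  {"x": 0.54,"y": 0.05,"z": 0.72,"twist": 0,"jaw": 8},
  {"x": 0.7,"y": 0.06,"z": 0.88,"twist": 0,"jaw": 8},
  {"x": 0.86,"y": 0.08,"z": 1.03,"twist": 0,"jaw": 8},
  {"x": 1.03,"y": 0.09,"z": 1.17,"twist": 0,"jaw": 8},
  {"x": 1.22,"y": 0.11,"z": 1.31,"twist": 0,"jaw": 8},
  {"x": 1.4,"y": 0.13,"z": 1.43,"twist": 0,"jaw": 8},
  {"x": 1.6,"y": 0.15,"z": 1.55,"twist": 0,"jaw": 8},
], grip_force=20)

```text
clock: 9.35
eef_pos: [529.2, 48.2, 180.7]
tool_rot: [-2.115, -2.316, 0.013]
wrist_force: [-12.3, -4.7, 12.3]
width: 11.3
finger_force: 20.0
```

Call:
apply_moves([
  {"x": 0.2,"y": 0.02,"z": 0.1,"twist": 0,"jaw": 8},
  {"x": 0.4,"y": 0.04,"z": 0.2,"twist": 0,"jaw": 8},
  {"x": 0.61,"y": 0.06,"z": 0.28,"twist": 0,"jaw": 8},
  {"x": 0.82,"y": 0.08,"z": 0.35,"twist": 0,"jaw": 8},
  {"x": 1.04,"y": 0.09,"z": 0.41,"twist": 0,"jaw": 8},
  {"x": 1.26,"y": 0.11,"z": 0.46,"twist": 0,"jaw": 8},
  {"x": 1.48,"y": 0.13,"z": 0.5,"twist": 0,"jaw": 8},
  {"x": 1.7,"y": 0.16,"z": 0.52,"twist": 0,"jaw": 8},
  {"x": 1.9,"y": 0.18,"z": 0.54,"twist": 0,"jaw": 8},
  {"x": 1.95,"y": 0.18,"z": 0.54,"twist": 0,"jaw": 8},
  {"x": 1.95,"y": 0.18,"z": 0.54,"twist": 0,"jaw": 8},
], grip_force=20)

```text
clock: 10.27
eef_pos: [610.6, 55.7, 201.9]
tool_rot: [-2.119, -2.319, 0.003]
wrist_force: [-5.0, -3.3, 5.4]
width: 10.9
finger_force: 20.0
```

Call:
apply_moves([
  {"x": 0.05,"y": 0,"z": 0,"twist": 0,"jaw": 8},
  {"x": 0.1,"y": 0.01,"z": 0,"twist": 0,"jaw": 8},
  {"x": 0.15,"y": 0.01,"z": 0,"twist": 0,"jaw": 8},
  {"x": 0.15,"y": 0.01,"z": 0,"twist": 0,"jaw": 8},
])

```text
clock: 10.6
eef_pos: [610.6, 55.7, 201.8]
tool_rot: [-2.112, -2.312, 0.019]
wrist_force: [-19.8, -5.4, 13.9]
width: 11.2
finger_force: 20.0
```

Call:
apply_moves([
  {"x": 0,"y": 0,"z": 0,"twist": 0,"jaw": 36},
  {"x": -0.1,"y": 0,"z": 0,"twist": 0,"jaw": 36},
  {"x": -0.1,"y": 0,"z": 0,"twist": 0,"jaw": 36},
  {"x": -0.1,"y": 0,"z": 0,"twist": 0,"jaw": 36},
  {"x": -0.1,"y": 0,"z": 0.2,"twist": 0,"jaw": 36},
  {"x": -0.1,"y": 0,"z": 0.8,"twist": 0,"jaw": 36},
  {"x": -0.1,"y": 0,"z": 1.6,"twist": 0,"jaw": 36},
  {"x": -0.6,"y": 0,"z": 2.4,"twist": 0,"jaw": 36},
  {"x": -1.4,"y": 0,"z": 2.9,"twist": 0,"jaw": 36},
  {"x": -2.2,"y": 0,"z": 2.9,"twist": 0,"jaw": 36},
  {"x": -3.0,"y": 0,"z": 2.9,"twist": 0,"jaw": 36},
  {"x": -3.0,"y": 0,"z": 2.9,"twist": 0,"jaw": 36},
])

```text
clock: 11.6
eef_pos: [492.5, 57.5, 316.7]
tool_rot: [-2.117, -2.319, 0.001]
wrist_force: [0.1, 0.3, 0.1]
width: 36.0
finger_force: 0.0
```

```bash
python3 - <<'E'
from h import *
p,d=grab_frame("scene");q,ds=grab_frame("side");np.save("side1.npy",ds);cv2.imwrite("pics/f.png",np.hstack([cv2.resize(p[150:320,200:390],(400,358)),cv2.resize(q[110:280,260:450],(400,358))]))
print(get_obs()["wrist_force"])
E
```

```text
[ 0.80999397 -0.39622511 -0.21519471]
```

View pics/f.png

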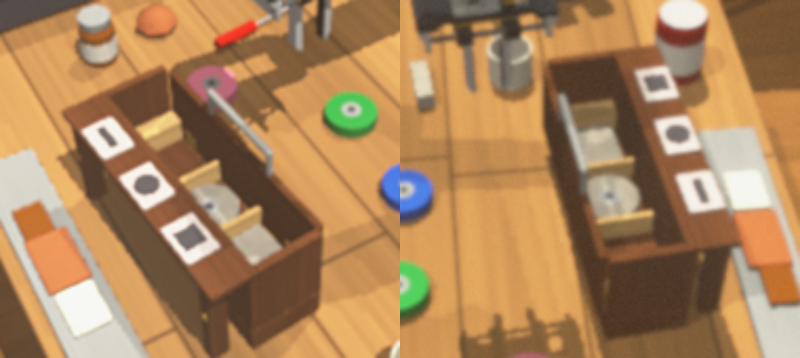

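```bash
python3 - <<'E'
from h import *
d=np.load("side1.npy")
print(px2w("side",[337,347],[157,198],z=221), d[157,337],px2w("side",337,157,d=d[157,337]),px2w("side",347,198,d=d[198,347]))
E
```

```text
[[604.27750924 120.55419645 221.        ]
 [611.90370992 -52.06161416 221.        ]] 1519.5123 [604.89966638 125.27341784 216.6278169 ] [616.41050627 -24.62679591 190.89844422]
```

The flap is upright and the wheel is home behind it. I give the bar one gentle confirming nudge with closed fingers.

Call:
apply_moves([
  {"x": 0.8,"y": 0,"z": -0.5,"twist": 0,"jaw": 0},
  {"x": 1.6,"y": 0,"z": -1.0,"twist": 0,"jaw": 0},
  {"x": 1.8,"y": 0,"z": -1.8,"twist": 0,"jaw": 0},
  {"x": 1.8,"y": 0,"z": -2.5,"twist": 0,"jaw": 0},
  {"x": 1.8,"y": 0,"z": -2.8,"twist": 0,"jaw": 0},
  {"x": 2.1,"y": 0,"z": -2.8,"twist": 0,"jaw": 0},
  {"x": 2.25,"y": 0,"z": -2.8,"twist": 0,"jaw": 0},
  {"x": 2.35,"y": 0,"z": -2.8,"twist": 0,"jaw": 0},
  {"x": 2.45,"y": 0,"z": -2.8,"twist": 0,"jaw": 0},
  {"x": 2.5,"y": 0,"z": -2.8,"twist": 0,"jaw": 0},
  {"x": 2.5,"y": 0,"z": -2.8,"twist": 0,"jaw": 0},
])

```text
clock: 12.62
eef_pos: [592.2, 56.6, 204.5]
tool_rot: [-2.113, -2.314, 0.013]
wrist_force: [-13.9, -0.4, 6.7]
width: 0.6
finger_force: 7.0
```

Call:
apply_moves([
  {"x": -0.4,"y": 0,"z": 0,"twist": 0,"jaw": 0},
  {"x": -1.2,"y": 0,"z": 0.2,"twist": 0,"jaw": 0},
  {"x": -2.0,"y": 0,"z": 1.0,"twist": 0,"jaw": 0},
  {"x": -2.6,"y": 0,"z": 1.6,"twist": 0,"jaw": 0},
  {"x": -2.6,"y": 0,"z": 1.6,"twist": 0,"jaw": 0},
  {"x": -2.6,"y": 0,"z": 1.6,"twist": 0,"jaw": 0},
])

```text
clock: 13.12
eef_pos: [494.6, 56.7, 271.9]
tool_rot: [2.114, 2.315, 0.009]
wrist_force: [-0.6, -0.7, -0.0]
width: 0.6
finger_force: 0.0
```

```bash
python3 -c "
from workcell import *
print(get_obs()['wrist_force']);print(finish_job())"
```

```text
[-0.59320959 -0.67068242 -0.02422945]
the job is handed in; nothing more can be done
None
```

The grey wheel is home in the disc-labelled middle bay, the flap is shut against its stop, the other objects were left alone, and the job was handed in at about 13 s.

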